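# Find the balance point of a test fixture's sprung lid

### The arm

A 6-joint arm with a two-finger parallel gripper is mounted at the origin on the work surface. World frame = base frame: x ahead of the robot, y to its left, z up, the work surface at z = 0. Lengths are in m, angles in rad, forces in N, time in s.
With the tool pointing down it reaches from about 0.325 to 0.875 m from the base axis. Payload 4.4 kg.
Tool frame: the origin (TCP) lies on the centre line of the jaws, within the pads' length; the fingertips stand 22 mm ahead of it and the grasp point (between the pads) lies 3 mm ahead of it (manip.nose_length is the distance from the TCP to the fingertips, in m); z points along the fingers, y is the line along which they close (so a half turn about z gives the same grasp; the last joint's range is limited). The gripper opens to 85 mm and grips with 20 to 120 N. Pads are 22 mm wide; open, the fingers measure 114 mm over their backs; the gripper's body (76 mm by 85 mm) begins 54 mm behind the grasp point. The pads swing forward as they close: fully open they stand 13 mm farther back than shut.
Start: joints at [1.175, 0.207, 1.542, -0, 1.393, -0.15], TCP at [0.14, 0.558, 0.253] pointing down, gripper open.
Joint ranges: [-2.73, 2.73], [-0.86, 2.22], [0.23, 2.46], [-1.11, 4.25], [0.08, 2.63], [-2.82, 2.82]. Speed limits (rad/s): [2.79, 2.79, 3.14, 3.14, 3.14, 3.14].

### API

Orientations are given as a rotation vector (axis times angle).
In Python, from bench import manip gives the robot as it stands. Calls block until the motion is done:
- manip.reach(position, orientation): joint-space move of the TCP to a pose.
- manip.line_to(position, rotation=None, feed=0.15): straight line of the TCP; rotation=None keeps the orientation; feed is the mean speed in m/s.
- manip.set_joints(angles): joint-space move.
- manip.move_gripper(opening): finger opening in m; the grip force is fixed at half the most; returns when the fingers have stopped.
- manip.sleep(seconds).
- manip.inverse_kinematics(position, orientation): joint angles nearest the present ones, or None.
- manip.grab_frame(name): name is "scene" or "top" or "wrist"; returns (picture, depth): 400x640x3 uint8, red, green, blue; 400x640 float32, m along the optical axis (not along the pixel's ray), 0 where there is no reading.
- manip.calibration(name): a dict with "vertical_fov" (degrees; the focal length in pixels is half the picture's height over the tangent of half this angle, whatever the lens; pixels are square), "cx", "cy" (the principal point, pixels), "camera_from_world" (4x4, takes a point from world to camera coordinates). Camera axes: x right, y down, z forward; pixel columns grow to the right and rows downward; lengths in m; the calibration is good to about 2 mm. A picture is of the moment at which its call begins: read the wrist's pose just before it. calibration takes no time and is no camera call; for the wrist camera it gives the pose at the moment of the call.
A pose or a line that the arm cannot do raises manip.MotionError and nothing moves.
- manip.sign_off(): hands the job in; it is judged then, once.
Trained networks look in the newest picture that a camera, given by its name, has taken for a name from the list of things; names that differ only in an ending like _2 or _b are one class to them, and where a whole thing is asked for, a point or a joint stands for the part that bears it (a point fixed in the world has none). Each returns a list of dicts, best first, with "conf" (0 to 1); they miss things now and then, are a little off and sometimes report something else, mostly with a low value. They report only what shows in the picture. A call takes as long as a camera call.
- manip.search_frame(camera, query): "centre" ([x, y, z] in m, in the coordinates of the camera as it stood for that picture, good to about 4 mm: the middle of the surface that is visible of it).
- manip.outline_of(camera, query): "region" (400x640 bool, what is visible of it).
Readings, each from a call of its own:
- manip.read_time(): time.
- manip.read_joints(): joint angles.
- manip.read_joint_vel(): joint speeds.
- manip.read_joint_torque(): joint torques, N m.
- manip.read_position(): TCP position.
- manip.read_tool_rot(): TCP orientation.
- manip.read_force(): force on the tool from outside, world axes, zero at the start.
- manip.read_wrist_torque(): the same for the moment, N m.
- manip.read_opening(): finger opening in m.
- manip.read_gripper_force(): force on a finger pad.
Only numpy, scipy, OpenCV 4.12 (cv2) and the standard library are available. Lean on these libraries where they do the work, as an engineer would, in place of code of your own. Each camera call takes 0.05 s, during which the arm holds its last target. There are 200 camera calls.

### The job

I want to trim the lid springs of the board-test fixture. First take the headset off the fixture's lid and hang it over the cross rod of the stand, one ear cup on each side of the rod, and let go of it. Then raise the lid by its handle past the point where the springs take over, draw it back to just below that point without letting it drop, leave everything else where it is, and finish still holding the lid there by the handle.

Things in the scene. Friction and masses are not known exactly. Their poses are not given: they have to be found in the camera images.
- headset: Black rigid headset, 0.2 kg, standing on its ear cups on the closed lid (lid top 104 mm above bench). 147 mm wide, 160 high, 50 front to back. Origin: underside, midway between cups; z up to the crown, y from cup to cup. The crown is a padded block, 28 mm along x, 50 along y, 144 to 160 mm above the origin: grip across its 28 mm, fingertips not below its underside. Clear gap between cups 75 mm
- crown (a point): Middle of the underside of the headset's padded crown, 144 mm above the headset's origin; this face comes to rest on the rod
- rod: Level round steel cross rod, 12 mm diameter, axis 170 mm above the bench, clamped to the post of a small stand (round foot 110 mm diameter). Origin: on the axis, mid-way along its free length. x runs along the rod to the post, z up. Free end 100 mm from the origin at -x, clamp begins 95 mm from it at +x; post top 215 mm above the bench, foot 14 mm high
- handle: Steel bar handle of the lid, 12 mm diameter, 148 mm free between its side arms. Origin: middle of the bar, on its axis; y along the bar. It turns with the lid: x points in the lid's plane to the hinge, z square to the lid, up when closed. Closed, the bar is 98 mm above the bench, 235 mm before the hinge line, free below and with a 36 mm gap to the lid's front edge behind it
- lid_hinge (a point): Middle of the lid's hinge line, 98 mm above the bench, on the side of the fixture away from the handle; y runs along the hinge line
- lid (a joint): Lid angle in rad: 0 closed (level), grows as the handle rises, stop at 1.40. The grey lid (240 mm wide, 193 deep) has two coil springs that balance its weight at 0.95 rad. Below this it falls shut by itself, above it springs open to the stop. Lifting it from closed takes about 2.7 N at the handle; near balance 0.7 N per 0.1 rad away from it. Hinge friction is small
- meter: Grey handheld multimeter lying on the bench, 185 x 88 x 36 mm; leave alone. Origin: centre of its underside
- reel: Solder reel standing on a flange, 62 mm diameter, 46 mm high; leave alone. Origin: centre of its underside
- flux: Small amber flux bottle, 34 mm diameter, 75 mm high; leave alone. Origin: centre of its underside
- driver: Screwdriver lying on the bench in front of the fixture, 170 mm long; leave alone. Origin near its middle
- tweezers: Steel tweezers lying on the bench in front of the fixture, 115 mm long, 8 mm high; leave alone. Origin: centre of the underside
- tray: Parts tray, 100 x 150 x 26 mm, at the left of the bench; leave alone. Origin: centre of its underside
- brush: Flux brush lying at the right of the bench, 160 mm long; leave alone. Origin near its middle

How it is judged:
By the outcome, as a careful person would: the job done as asked, in the order asked, and still so for the second after the job is handed in, while the arm keeps its last pose, push and grip.
It also fails if it takes over 64 s, if anything falls off the work surface, if the arm or the gripper's body presses on something with over 40 N, if the wrist force passes 120 N, or if a joint passes its speed limit or range.

## Working session

There is one attempt and no reset: what is moved stays moved. The work goes in short steps, each a Python script; the robot and the scene stay as the last script left them, time stands still between calls to the robot, and variables do not carry over. Pictures are saved under pics/ and viewed, at most 10 in all, crops included, and the job is handed in when it is done.

```bash
ls; mkdir -p pics
cat > h.py <<'E'
import numpy as np, cv2
from bench import manip
from scipy.spatial.transform import Rotation as R
def cal(n):
    c=manip.calibration(n); T=np.array(c["camera_from_world"]); f=200/np.tan(np.radians(c["vertical_fov"])/2)
    return f,c["cx"],c["cy"],np.linalg.inv(T)
def cloud(n,depth,c):
    f,cx,cy,W=c
    v,u=np.mgrid[0:400,0:640]
    P=np.stack([(u-cx)/f*depth,(v-cy)/f*depth,depth,np.ones_like(depth)],-1)@W.T
    P=P[...,:3]; P[depth<=0]=np.nan
    return P
def save(n,img): cv2.imwrite("pics/"+n+".png",img[...,::-1])
E
python3 - <<'E'
from h import *
np.set_printoptions(precision=4,suppress=True)
ims=[]
for n in("scene","top"):
    c=cal(n); im,d=manip.grab_frame(n); P=cloud(n,d,c); ims.append(im); np.save(n+".npy",P)
    print(n,c[3][:3,3])
    for q in["headset","rod","handle","lid_hinge","lid","meter","reel","flux"]:
        r=manip.outline_of(n,q)[:1]
        for o in r:
            p=P[o["region"]]; p=p[~np.isnan(p[:,0])]
            if len(p): print(q,round(o["conf"],2),o["region"].sum(),np.median(p,0),np.percentile(p,2,axis=0),np.percentile(p,98,axis=0))
save("a",ims[0]); save("b",ims[1])
print(manip.read_time(),manip.read_tool_rot())
E
```

```text
pics
scene [1.3501 0.9027 1.1462]
headset 0.56 1190 [0.6315 0.0016 0.1707] [ 0.4585 -0.2293  0.0015] [0.663  0.0498 0.2638]
rod 0.75 277 [0.499  0.3421 0.1728] [ 0.278   0.2356 -0.003 ] [0.5938 0.3649 0.1779]
handle 0.49 198 [0.5175 0.0064 0.1014] [ 0.4956 -0.0715  0.0917] [0.5571 0.0924 0.1079]
lid_hinge 0.98 2562 [0.6637 0.0225 0.1026] [ 0.5108 -0.1243  0.0911] [0.7392 0.1122 0.1075]
lid 0.58 2680 [0.6615 0.0208 0.1026] [ 0.5084 -0.1257  0.0894] [0.7392 0.1121 0.1076]
meter 0.88 1065 [ 0.6709 -0.3247  0.0336] [ 0.5769 -0.3828  0.0032] [ 0.7545 -0.2958  0.0429]
reel 0.56 254 [ 0.3763 -0.1946  0.0397] [ 0.3437 -0.2304 -0.0024] [ 0.3977 -0.176   0.0496]
flux 0.51 169 [0.4029 0.2098 0.0376] [0.3856 0.1902 0.0014] [0.4128 0.2209 0.0749]
top [0.43   0.0076 1.6216]
headset 0.93 690 [ 0.6215 -0.0269  0.2366] [ 0.5885 -0.0937  0.1037] [0.651  0.0434 0.2679]
rod 0.76 176 [0.4991 0.341  0.175 ] [0.421 0.32  0.169] [0.5945 0.3603 0.1814]
handle 0.5 251 [0.5101 0.     0.103 ] [ 0.4944 -0.0721 -0.0047] [0.5607 0.0852 0.1109]
lid_hinge 0.75 3671 [ 0.631  -0.0087  0.1042] [ 0.5101 -0.1237  0.0968] [0.7365 0.102  0.1113]
lid 0.88 4089 [ 0.6279 -0.0089  0.1041] [ 0.5042 -0.1267  0.0268] [0.7398 0.1022 0.1132]
meter 0.8 1544 [ 0.6595 -0.3436  0.0365] [ 0.5718 -0.3892  0.0088] [ 0.7488 -0.3009  0.0464]
reel 0.56 312 [ 0.3706 -0.205   0.0458] [ 0.3417 -0.2346  0.0002] [ 0.3985 -0.1779  0.053 ]
flux 0.56 96 [0.3953 0.1977 0.0509] [0.3786 0.184  0.0289] [0.4111 0.2148 0.0782]
0.9 [ 0.3851  3.1179 -0.    ]
```

View pics/a.png

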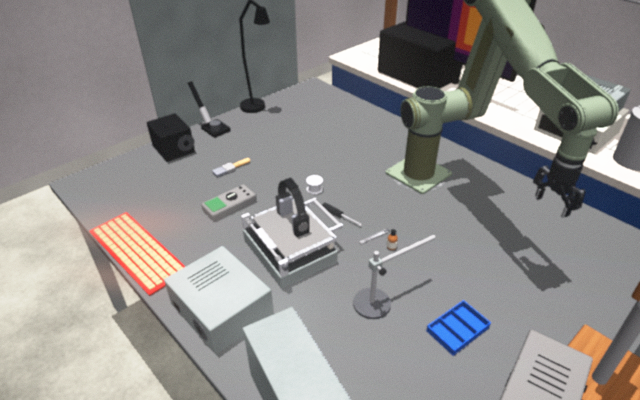

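View pics/b.png

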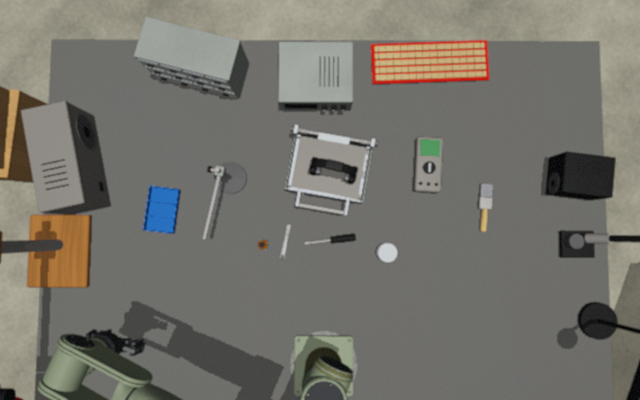

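Run:
```python
from h import *
np.set_printoptions(precision=4,suppress=True)
P=np.load("top.npy"); Q=np.load("scene.npy")
def sel(P,lo,hi):
    p=P[~np.isnan(P[...,0])]; return p[((p>lo)&(p<hi)).all(1)]
def rep(n,p):
    if len(p)<5: print(n,len(p)); return
    r=cv2.minAreaRect(p[:,:2].astype(np.float32)); w=cv2.fitLine(p[:,:2].astype(np.float32),cv2.DIST_HUBER,0,.01,.01).ravel()
    print(n,len(p),"mean",p.mean(0),"rect",np.array(r[0]),np.array(r[1]),r[2],"ang",np.degrees(np.arctan2(w[1],w[0])))
for n,C in(("top",P),("scene",Q)):
    rep(n+" headset>.2",sel(C,[.55,-.15,.2],[.7,.1,.3]))
    rep(n+" crown",sel(C,[.55,-.15,.255],[.7,.1,.29]))
    rep(n+" rod",sel(C,[.38,.28,.155],[.58,.42,.19]))
    rep(n+" stand hi",sel(C,[.25,.2,.185],[.75,.5,.26]))
    rep(n+" foot",sel(C,[.5,.25,.005],[.75,.5,.03]))
    rep(n+" lid",sel(C,[.5,-.15,.095],[.8,.15,.115]))
    rep(n+" handle",sel(C,[.47,-.06,.09],[.52,.07,.115]))
    rep(n+" fixture",sel(C,[.45,-.2,.05],[.85,.2,.115]))
```

```text
top headset>.2 449 mean [ 0.6241 -0.0274  0.2483] rect [ 0.6246 -0.0268] [0.1391 0.0285] 76.77253723144531 ang 76.62144
top crown 203 mean [ 0.6246 -0.026   0.2629] rect [ 0.6241 -0.029 ] [0.0734 0.0285] 76.77253723144531 ang 77.48909
top rod 222 mean [0.4955 0.3424 0.1746] rect [0.4955 0.3431] [0.0139 0.1695] 78.1695785522461 ang -12.013179
top stand hi 55 mean [0.6162 0.3154 0.1991] rect [0.6188 0.3269] [0.0448 0.0255] 80.41875457763672 ang 30.370056
top foot 1150 mean [0.6142 0.3466 0.0105] rect [0.6245 0.375 ] [0.2485 0.2493] 0.15572640299797058 ang -63.45175
top lid 3980 mean [ 0.6393 -0.0085  0.1042] rect [0.6284 0.0015] [0.2641 0.2522] 78.99922180175781 ang 48.56368
top handle 155 mean [0.5077 0.0029 0.1026] rect [0.5084 0.0044] [0.1323 0.0119] 80.06674194335938 ang 80.53857
top fixture 4888 mean [ 0.6567 -0.0092  0.0984] rect [ 0.6707 -0.0123] [0.3587 0.3181] 0.001006381120532751 ang 28.949492
scene headset>.2 383 mean [ 0.6321 -0.0028  0.2396] rect [ 0.6267 -0.0235] [0.1424 0.0297] 78.7188720703125 ang 79.931526
scene crown 123 mean [ 0.6282 -0.0204  0.2617] rect [ 0.6272 -0.0222] [0.0555 0.0292] 79.70147705078125 ang 78.96418
scene rod 222 mean [0.4979 0.3468 0.1727] rect [0.494  0.3462] [0.0141 0.1722] 78.56291961669922 ang -11.596316
scene stand hi 71 mean [0.6215 0.3217 0.1985] rect [0.6226 0.3215] [0.019  0.0306] 58.54768753051758 ang -60.86748
scene foot 990 mean [0.6155 0.3462 0.0117] rect [0.6234 0.3769] [0.2445 0.2431] 89.65222930908203 ang -67.64359
scene lid 2832 mean [0.6571 0.0071 0.1029] rect [0.6304 0.0027] [0.2694 0.2552] 79.62026977539062 ang -65.946335
scene handle 101 mean [0.5095 0.0024 0.1004] rect [0.5086 0.0042] [0.1289 0.0154] 85.06056213378906 ang 82.31152
scene fixture 4225 mean [0.6698 0.0164 0.0909] rect [ 0.6774 -0.0154] [0.2848 0.3526] 80.91206359863281 ang -69.52921
```

The scene camera shows the headset at about (292,208) on the closed lid, the rod from (375,262) to (435,237), and the handle at about (325,215). In the top view the handle is in front of the lid at (297–347,210), and the rod runs from (206,237) to the post at (216,170). The measured crown height is 0.263 m and the rod top is 0.175 m, and both match the sizes given.

```bash
cat >> h.py <<'E'
def down(yaw):  # tool down, jaw axis y at yaw
    best=None
    for a in(yaw,yaw+np.pi):
        y=np.array([np.cos(a),np.sin(a),0]); z=np.array([0,0,-1.]); yield R.from_matrix(np.c_[np.cross(y,z),y,z]).as_rotvec()
def pick(pos,yaw):
    j0=np.array(manip.read_joints()); c=[]
    for o in down(yaw):
        q=manip.inverse_kinematics(pos,o)
        if q is not None: c.append((abs(np.array(q)[5]),o,q))
    return min(c,key=lambda t:t[0])
def lidpose(H,yaw,al0,th,flip=1):  # H hinge; tool at handle bar
    x=np.array([np.cos(yaw),np.sin(yaw),0]); zz=np.array([0,0,1.])
    bar=H-0.235*(np.cos(th)*x-np.sin(th)*zz)
    a=al0+th; z=np.cos(a)*x-np.sin(a)*zz; y=(np.sin(a)*x+np.cos(a)*zz)*flip
    return bar-0.003*z, R.from_matrix(np.c_[np.cross(y,z),y,z]).as_rotvec(), z
E
python3 - <<'E'
from h import *
np.set_printoptions(precision=3,suppress=True)
P=np.load("top.npy"); p=P[~np.isnan(P[...,0])]
d=np.radians(-10); x=np.array([np.cos(d),np.sin(d)]); y=np.array([-x[1],x[0]])
s=(p[:,:2]-[.508,.003])@x; t=(p[:,:2]-[.508,.003])@y
m=(abs(s)<.012)&(p[:,2]>.09)&(p[:,2]<.115)&(abs(t)<.15); print("handle t",np.percentile(t[m],[0,3,50,97,100]),s[m].mean())
m=(s>.06)&(s<.2)&(p[:,2]>.1)&(p[:,2]<.11)&(abs(t)<.2); print("lid t",np.percentile(t[m],[0,2,98,100]))
H=np.r_[np.array([.508,.003])+.235*x,.098]
for al in np.radians([10,20,30,40,60]):
  for f in(1,-1):
    print(np.degrees(al),f,[(lambda q: None if q is None else np.round(q,2))(manip.inverse_kinematics(*lidpose(H,d,al,th,f)[:2])) for th in(0,.55,1.15)])
for pos in([.625,-.026,.36],[.625,-.026,.45],[.53,.337,.40]):
  k=pick(pos,np.radians(-12.5)); print(k)
k=pick([.625,-.026,.33],np.radians(-12.5))
manip.move_gripper(.055)
manip.reach([.625,-.026,.33],k[1])
c=cal("wrist"); im,dd=manip.grab_frame("wrist"); P=cloud("wrist",dd,c); save("c",im)
for o in manip.outline_of("wrist","headset")[:1]:
    q=P[o["region"]]; q=q[~np.isnan(q[:,0])]; q=q[q[:,2]>.25].astype(np.float32)
    if len(q): print(o["conf"],len(q),q.mean(0),cv2.minAreaRect(q[:,:2]))
print(manip.read_time(),manip.read_position(),manip.read_opening())
E
```

```text
handle t [-0.075 -0.071  0.007  0.085  0.089] 0.0003187251849963712
lid t [-0.11  -0.106  0.12   0.124]
10.0 1 [None, array([-0.16, -0.2 ,  2.24, -0.05,  0.25,  0.06]), array([-0.17,  0.17,  1.48, -0.  ,  1.25,  0.01])]
10.0 -1 [array([-0.15,  0.61,  2.45,  3.17,  1.31, -0.  ]), None, None]
20.0 1 [None, array([-0.16, -0.16,  2.13, -0.02,  0.51,  0.03]), array([-0.17,  0.27,  1.33, -0.  ,  1.46,  0.01])]
20.0 -1 [None, None, None]
29.999999999999996 1 [None, array([-0.16, -0.1 ,  2.01, -0.01,  0.74,  0.02]), array([-0.17,  0.38,  1.19,  0.  ,  1.67,  0.01])]
29.999999999999996 -1 [array([-0.15,  0.19,  2.45,  3.18,  0.54, -0.02]), None, None]
40.0 1 [None, array([-0.16, -0.02,  1.89, -0.  ,  0.95,  0.01]), array([-0.17,  0.5 ,  1.05,  0.  ,  1.87,  0.01])]
40.0 -1 [array([-0.16,  0.07,  2.39,  3.21,  0.19, -0.06]), None, None]
59.99999999999999 1 [array([-0.16,  0.04,  2.2 , -0.02,  0.38,  0.03]), array([-0.17,  0.18,  1.64,  0.  ,  1.35,  0.01]), array([-0.17,  0.75,  0.76,  0.  ,  2.26,  0.01])]
59.99999999999999 -1 [None, None, None]
(np.float64(0.03834942602195568), array([2.45 , 1.966, 0.   ]), array([-0.18 ,  0.257,  1.263, -0.   ,  1.621,  0.038]))
(np.float64(0.038349426021955235), array([2.45 , 1.966, 0.   ]), array([-0.18 ,  0.248,  1.097, -0.   ,  1.797,  0.038]))
(np.float64(0.6468481030202167), array([2.45 , 1.966, 0.   ]), array([ 0.429,  0.255,  1.187, -0.   ,  1.7  ,  0.647]))Traceback (most recent call last):
  File "<stdin>", line 20, in <module>
cv2.error: OpenCV(4.12.0) /io/opencv/modules/imgproc/src/convhull.cpp:143: error: (-215:Assertion failed) total >= 0 && (depth == CV_32F || depth == CV_32S) in function 'convexHull'
```

View pics/c.png

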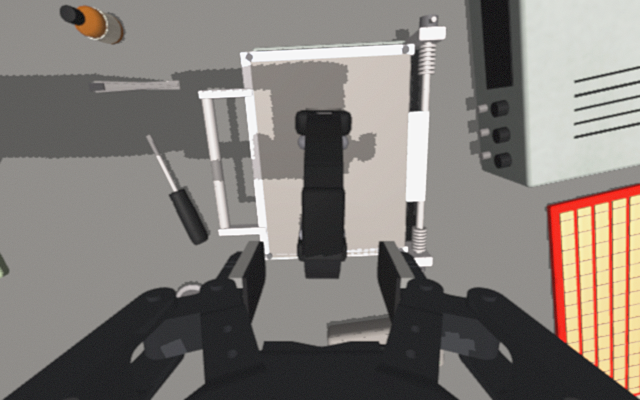

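The wrist view shows the crown at about (323,215) between the open jaws, with its long side square to the closing line. I'll refine its position from depth, then grip and lift.

Run:
```python
from h import *
np.set_printoptions(precision=4,suppress=True)
c=cal("wrist"); im,dd=manip.grab_frame("wrist"); P=cloud("wrist",dd,c)
p=P[50:400].reshape(-1,3); p=p[~np.isnan(p[:,0])]
q=p[(p[:,2]>.25)&(p[:,2]<.275)&(abs(p[:,0]-.625)<.04)&(abs(p[:,1]+.026)<.06)].astype(np.float32)
r=cv2.minAreaRect(q[:,:2]); print(len(q),q.mean(0),np.percentile(q[:,2],98),r)
h=np.radians(-12.5); x=np.array([np.cos(h),np.sin(h)]);s=(q[:,:2]-[.625,-.026])@x; t=(q[:,:2]-[.625,-.026])@[-x[1],x[0]]
print("s",np.percentile(s,[1,99]),"t",np.percentile(t,[1,99]),"top t",np.percentile(t[q[:,2]>.26],[1,99]))
# handle
m=(abs((p[:,:2]-[.5092,.0099])@[np.cos(-.1745),np.sin(-.1745)])<.02)&(p[:,2]>.09)&(p[:,2]<.115)&(abs(p[:,1]-.01)<.06)
w=cv2.fitLine(p[m][:,:2].astype(np.float32),cv2.DIST_HUBER,0,.01,.01).ravel(); print("handle",m.sum(),p[m].mean(0),w,np.degrees(np.arctan2(w[1],w[0])))
print(manip.read_time(),manip.read_position(),manip.read_opening(),manip.nose_length)
```

```text
Traceback (most recent call last):
cv2.error: OpenCV(4.12.0) /io/opencv/modules/imgproc/src/convhull.cpp:143: error: (-215:Assertion failed) total >= 0 && (depth == CV_32F || depth == CV_32S) in function 'convexHull'
```

Run:
```python
from h import *
np.set_printoptions(precision=4,suppress=True)
f,cx,cy,W=cal("wrist"); im,dd=manip.grab_frame("wrist"); print("valid depth",(dd>0).mean(),dd[150,322],dd[215,323],dd[240,322])
P=cloud("wrist",dd,(f,cx,cy,W)); print(P[150,322],P[215,323],P[240,322],"cam",W[:3,3])
def onz(uv,z):
    uv=np.atleast_2d(uv).astype(float); d=np.c_[(uv[:,0]-cx)/f,(uv[:,1]-cy)/f,np.ones(len(uv))]@W[:3,:3].T
    o=W[:3,3]; return o+d*((z-o[2])/d[:,2])[:,None]
# crown edges: dark vs bright at rows
print("crown edges pix on z=.264",onz([[303,190],[343,190],[303,245],[345,245]],.264))
m=manip.outline_of("wrist","headset")
for o in m[:1]:
    v,u=np.nonzero(o["region"]); print("headset box",u.min(),u.max(),v.min(),v.max(),o["conf"])
    for row in(170,200,220,240): print(row,np.nonzero(o["region"][row])[0][[0,-1]],onz([[a,row] for a in np.nonzero(o["region"][row])[0][[0,-1]]],.264).mean(0))
for uv in([218,100],[215,160],[226,225]):print("handle",onz(uv,.1035),P[uv[1],uv[0]])
print(manip.read_time(),manip.read_position(),manip.read_opening(),manip.nose_length)
```

```text
valid depth 0.9961484375 0.20674665 0.19628642 0.2014279
[0.6346 0.0173 0.2437] [ 0.6269 -0.0202  0.2654] [ 0.6226 -0.0369  0.265 ] cam [0.6393 0.0418 0.4515]
crown edges pix on z=.264 [[ 0.6182 -0.002   0.264 ]
 [ 0.6425 -0.0073  0.264 ]
 [ 0.6096 -0.0381  0.264 ]
 [ 0.6365 -0.0441  0.264 ]]
headset box 294 352 107 278 0.76
170 [304 343] [0.6333 0.0076 0.264 ]
200 [302 346] [ 0.6296 -0.0111  0.264 ]
220 [301 345] [ 0.6261 -0.024   0.264 ]
240 [298 346] [ 0.6225 -0.0374  0.264 ]
handle [[0.5344 0.0765 0.1035]] [0.5035 0.0867 0.0012]
handle [[0.5115 0.0157 0.1035]] [0.5121 0.0158 0.1052]
handle [[ 0.5004 -0.0616  0.1035]] [ 0.5009 -0.0613  0.1046]
4.25 [ 0.625  -0.0254  0.33  ] 0.055035877700501626 0.022
```

Run:
```python
from h import *
np.set_printoptions(precision=4,suppress=True)
o=pick([.6255,-.026,.33],np.radians(-13))[1]
manip.line_to([.6255,-.026,.272],o,feed=.12)
print("F",manip.read_force())
manip.move_gripper(0.0); print("open",manip.read_opening(),manip.read_gripper_force())
manip.line_to([.6255,-.026,.30],feed=.08); print("F",manip.read_force(),manip.read_opening(),manip.read_wrist_torque())
manip.line_to([.6255,-.026,.43],feed=.2)
o2=pick([.53,.337,.43],np.radians(-12))[1]
manip.reach([.53,.337,.43],o2)
print("F",manip.read_force(),manip.read_opening(),manip.read_position(),manip.read_time())
im,d=manip.grab_frame("scene"); P=cloud("scene",d,cal("scene")); save("d",im[100:340,300:500].repeat(3,0).repeat(3,1)[:600])
im,d=manip.grab_frame("top"); P=cloud("top",d,cal("top"))
```

```text
F [-0.2856  0.4501 -0.0043]
open 0.026136293051880397 61.33443832397461
F [-0.2159  0.1198 -3.031 ] 0.026191723531276283 [ 0.017   0.0003 -0.0481]
F [-0.9227 -0.1658 -2.3   ] 0.026271524678378382 [0.5307 0.3359 0.4297] 7.9417
```

View pics/d.png

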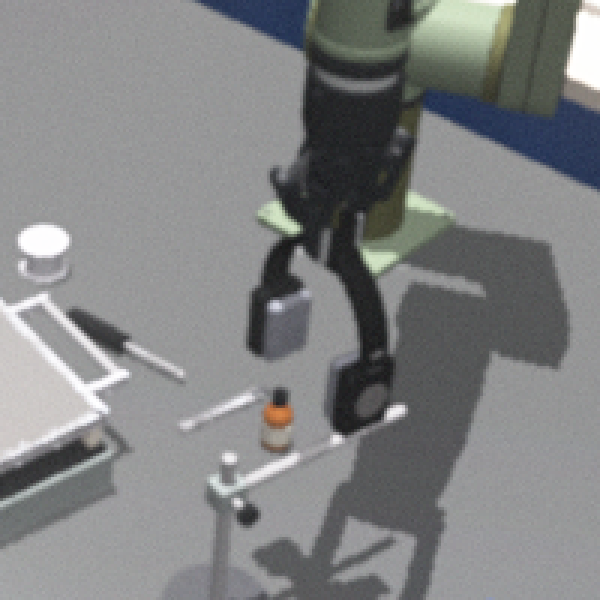

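The headset is held at (345,300) in the crop, above the rod that runs from (230,480) to (400,410). Before lowering I'll check from depth whether it hangs level.

Run:
```python
from h import *
np.set_printoptions(precision=4,suppress=True)
h=np.radians(-12); x=np.array([np.cos(h),np.sin(h)]); y=np.array([-x[1],x[0]])
for n in("scene","top"):
    im,d=manip.grab_frame(n); P=cloud(n,d,cal(n)); p=P[~np.isnan(P[...,0])]
    s=(p[:,:2]-[.53,.337])@x; t=(p[:,:2]-[.53,.337])@y
    m=(abs(s)<.05)&(abs(t)<.12)&(p[:,2]>.2)&(p[:,2]<.45)
    for side in(-1,1):
        k=m&(t*side>.035); print(n,side,k.sum(),"s",np.percentile(s[k],[2,98]),"t",np.percentile(t[k],[2,98]),"z",np.percentile(p[k,2],[1,3,50,97]))
    k=(abs(t)<.02)&(s>-.12)&(s<.06)&(p[:,2]>.15)&(p[:,2]<.19); print("rod t,z",k.sum(),t[k].mean(),np.percentile(p[k,2],[50,90]),"s",s[k].min(),s[k].max())
print(manip.read_wrist_torque())
```

```text
scene -1 616 s [-0.02    0.0255] t [-0.0696 -0.0364] z [0.265  0.2673 0.3201 0.3863]
scene 1 798 s [-0.0183  0.0256] t [0.0377 0.0747] z [0.264  0.2669 0.3265 0.4026]
rod t,z 193 0.0035082966705687305 [0.1727 0.1761] s -0.11983565505519699 0.05945833770642081
top -1 398 s [-0.0227  0.0225] t [-0.0766 -0.0366] z [0.2689 0.2836 0.3507 0.4084]Traceback (most recent call last):
  File "<stdin>", line 9, in <module>
    return _quantile_unchecked(
        a, q, axis, out, overwrite_input, method, keepdims, weights)
    return _ureduce(a,
                    func=_quantile_ureduce_func,
    ...<5 lines>...
                    overwrite_input=overwrite_input,
                    method=method)
    r = func(a, **kwargs)
    result = _quantile(arr,
                       quantiles=q,
    ...<2 lines>...
                       out=out,
                       weights=wgt)
    slices_having_nans = np.isnan(arr[-1, ...])
                                  ~~~^^^^^^^^^
IndexError: index -1 is out of bounds for axis 0 with size 0
```

The headset hangs level and is centred over the rod to about 1 mm. Lowering it until it touches.

Run:
```python
from h import *
np.set_printoptions(precision=4,suppress=True)
xy=[.5302,.338]
manip.line_to(xy+[.43],feed=.1); manip.line_to(xy+[.208],feed=.12); f0=np.array(manip.read_force()); print(f0)
z=.208
while z>.194:
    z-=.001; manip.line_to(xy+[z],feed=.03); f=np.array(manip.read_force())
    if f[2]-f0[2]>2.0: break
print("contact",z,f,manip.read_time())
manip.move_gripper(.045)
print(manip.read_force())
manip.line_to(xy+[.25],feed=.1)
h=np.radians(-12); x=np.array([np.cos(h),np.sin(h)]); y=np.array([-x[1],x[0]])
im,d=manip.grab_frame("scene"); P=cloud("scene",d,cal("scene")); p=P[~np.isnan(P[...,0])]; save("e",im[100:340,300:500].repeat(3,0).repeat(3,1)[:600])
s=(p[:,:2]-xy)@x; t=(p[:,:2]-xy)@y
for side in(-1,1):
    k=(abs(s)<.05)&(abs(t)<.12)&(p[:,2]>.02)&(p[:,2]<.2)&(t*side>.035); print(side,k.sum(),np.percentile(t[k],[2,98]),np.percentile(p[k,2],[1,3,50,97]))
print(manip.read_time())
```

```text
[ 0.6072 -0.874  -2.7325]
contact 0.20099999999999998 [-1.8275 -1.3077  2.0279] 12.1417
[ 0.2769 -0.555  -0.087 ]
-1 305 [-0.0672 -0.036 ] [0.0381 0.0411 0.098  0.1718]
1 611 [0.038  0.0747] [0.0359 0.0389 0.0991 0.1763]
13.15
```

View pics/e.png

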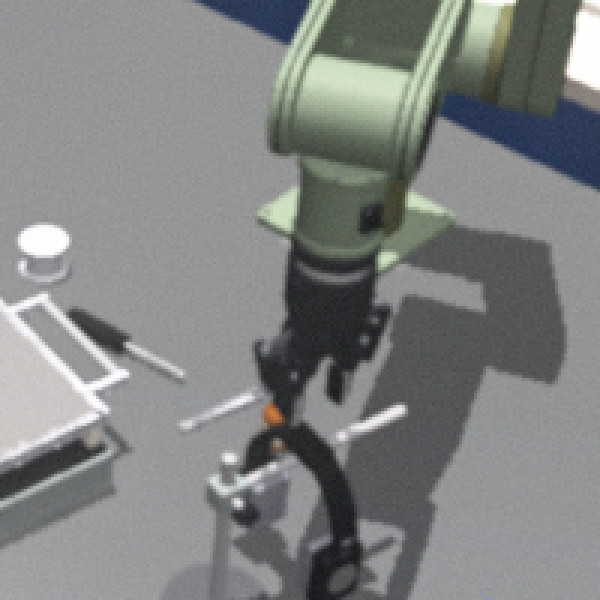

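The headset hangs freely over the rod at about (300,460) in the crop, with one cup on each side. Next I'll move in front of the handle and look again from close up.

Run:
```python
from h import *
np.set_printoptions(precision=4,suppress=True)
d=np.radians(-9.8); x=np.array([np.cos(d),np.sin(d)]); y=np.array([-x[1],x[0]]); H=np.r_[np.array([.5093,.0097])+.235*x,.098]
manip.line_to([.5302,.338,.40],feed=.25)
for al in np.radians([45,50,55,60]):
    print(np.degrees(al),[manip.inverse_kinematics(*lidpose(H,d,al,t)[:2]) is not None for t in(0,.1,1.1)])
al=np.radians(60); p,o,z=lidpose(H,d,al,0)
for b in(.06,.1,.13): print(b,manip.inverse_kinematics(p-b*z,o))
manip.reach(p-.10*z,o); manip.move_gripper(.03)
f,cx,cy,W=c=cal("wrist"); im,dd=manip.grab_frame("wrist"); P=cloud("wrist",dd,c); save("f",im)
print(W[:3,3],manip.read_position(),manip.read_time())
q=P.reshape(-1,3); q=q[~np.isnan(q[:,0])]
s=(q[:,:2]-[.5093,.0097])@x; t=(q[:,:2]-[.5093,.0097])@y
k=(abs(s)<.02)&(abs(t)<.06)&(q[:,2]>.085)&(q[:,2]<.115)
print(k.sum(),q[k].mean(0),"s pct",np.percentile(s[k],[2,50,98]),np.percentile(q[k,2],[2,50,98]))
if k.sum()>20:
    w=cv2.fitLine(np.ascontiguousarray(q[k][:,:2],np.float32),cv2.DIST_HUBER,0,.01,.01).ravel(); print(w,np.degrees(np.arctan2(w[1],w[0])))
k2=(s>.05)&(s<.2)&(abs(t)<.12)&(q[:,2]>.09)&(q[:,2]<.12); print("lid",k2.sum(),np.percentile(q[k2,2],[5,50,95]))
```

```text
45.0 [False, True, True]
50.0 [True, True, True]
55.0 [True, True, True]
59.99999999999999 [True, True, True]
0.06 [-0.14   -0.145   2.2251 -0.0303  0.5383  0.053 ]
0.1 [-0.1379 -0.2662  2.2338 -0.0273  0.6508  0.0504]
0.13 [-0.1362 -0.3529  2.2334 -0.0259  0.738   0.0493]
[0.4108 0.0966 0.2931] [0.459  0.0187 0.1876] 15.7
2470 [0.508  0.0144 0.1032] s pct [-0.006  -0.0027  0.0045] [0.0977 0.1039 0.1058]
[0.1698 0.9855 0.5062 0.006 ] 80.22244
lid 25251 [0.1044 0.1052 0.106 ]
```

View pics/f.png

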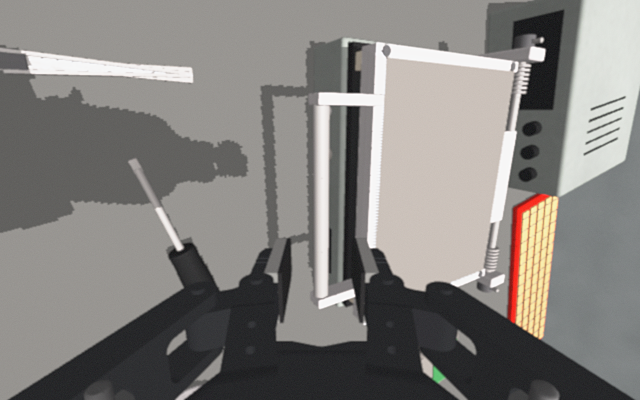

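The bar runs from (320,105) to (320,300), centred between the jaws, and the depth fit agrees with my handle estimate to about 1 mm. Gripping it and starting the lift, with force checks along the way.

```bash
cat >> h.py <<'E'
dl=np.radians(-9.8); xl=np.array([np.cos(dl),np.sin(dl)]); yl=np.array([-xl[1],xl[0]]); HL=np.r_[np.array([.5093,.0097])+.235*xl,.098]; AL=np.radians(60)
def goth(th,feed=.12):
    p,o,z=lidpose(HL,dl,AL,th); manip.line_to(p,o,feed=feed)
    f=np.array(manip.read_force()); e=np.r_[-(-np.sin(th))*xl,np.cos(th)]; r=np.r_[-np.cos(th)*xl,np.sin(th)]
    print("th %.3f tang %.2f rad %.2f |F| %.2f pos err %.4f open %.4f t %.2f"%(th,f@e,f@r,np.linalg.norm(f),np.linalg.norm(np.array(manip.read_position())-p),manip.read_opening(),manip.read_time()))
def lidangle(n="scene"):
    # profile of lid points in hinge plane, after masking to lid half width away from gripper
    im,d=manip.grab_frame(n); P=cloud(n,d,cal(n)); q=P[~np.isnan(P[...,0])]
    s=(q[:,:2]-HL[:2])@xl; t=(q[:,:2]-HL[:2])@yl; h=q[:,2]-HL[2]
    k=(t>.06)&(t<.105)&(np.hypot(s,h)<.21)&(np.hypot(s,h)>.05)&(s<.03)&(h>-.01)
    return im,s[k],h[k]
E
python3 - <<'E'
from h import *
p,o,z=lidpose(HL,dl,AL,0)
manip.line_to(p,o,feed=.1); print(manip.read_force())
manip.move_gripper(0); print(manip.read_opening(),manip.read_gripper_force(),manip.read_force(),manip.read_wrist_torque())
for th in(.05,.1,.2,.3): goth(th)
im,s,h=lidangle(); print(len(s)); w=cv2.fitLine(np.c_[s,h].astype(np.float32),cv2.DIST_HUBER,0,.005,.01).ravel(); print(w,np.arctan2(abs(w[1]),abs(w[0])))
E
```

```text
[ 0.01160146  0.68608976 -0.08229974]
0.00983753793047172 58.58648478984833 [-3.9310022  -0.61445784  4.14623879] [ 0.04234821  0.32303632 -0.02541364]
th 0.050 tang -2.94 rad -0.32 |F| 3.00 pos err 0.0002 open 0.0096 t 17.41
th 0.100 tang -2.77 rad -0.65 |F| 2.90 pos err 0.0002 open 0.0100 t 17.66
th 0.200 tang -3.06 rad -1.80 |F| 3.55 pos err 0.0005 open 0.0098 t 18.01
th 0.300 tang -2.79 rad -0.62 |F| 3.15 pos err 0.0008 open 0.0097 t 18.36
561
[ 0.959269   -0.28249425 -0.11737423  0.04034024] 0.28639328
```

Run:
```python
from h import *
def ang():
    im,s,h=lidangle(); w=cv2.fitLine(np.c_[s,h].astype(np.float32),cv2.DIST_HUBER,0,.005,.01).ravel(); print(len(s),w,"angle",np.arctan2(abs(w[1]),abs(w[0]))); return im
for th in(.4,.5,.6,.7,.8,.9,1.0,1.08): goth(th)
manip.sleep(.2); goth(1.08); im=ang()
save("g",im[120:320,200:460].repeat(3,0).repeat(3,1)[:600,:780])
```

```text
th 0.400 tang -2.87 rad 0.66 |F| 2.99 pos err 0.0006 open 0.0098 t 18.76
th 0.500 tang -1.88 rad 2.50 |F| 3.13 pos err 0.0005 open 0.0096 t 19.11
th 0.600 tang -1.69 rad 3.06 |F| 3.49 pos err 0.0002 open 0.0100 t 19.46
th 0.700 tang -1.25 rad 4.99 |F| 5.16 pos err 0.0003 open 0.0101 t 19.81
th 0.800 tang -0.11 rad 5.51 |F| 5.53 pos err 0.0006 open 0.0101 t 20.16
th 0.900 tang -0.17 rad 5.47 |F| 5.48 pos err 0.0008 open 0.0101 t 20.51
th 1.000 tang -0.01 rad 5.81 |F| 5.83 pos err 0.0010 open 0.0097 t 20.86
th 1.080 tang 0.92 rad 6.02 |F| 6.09 pos err 0.0010 open 0.0097 t 21.17
th 1.080 tang 1.36 rad 5.51 |F| 5.67 pos err 0.0004 open 0.0096 t 21.62
519 [ 0.47776636 -0.87848693 -0.05382802  0.10926379] angle 1.072686
```

View pics/g.png

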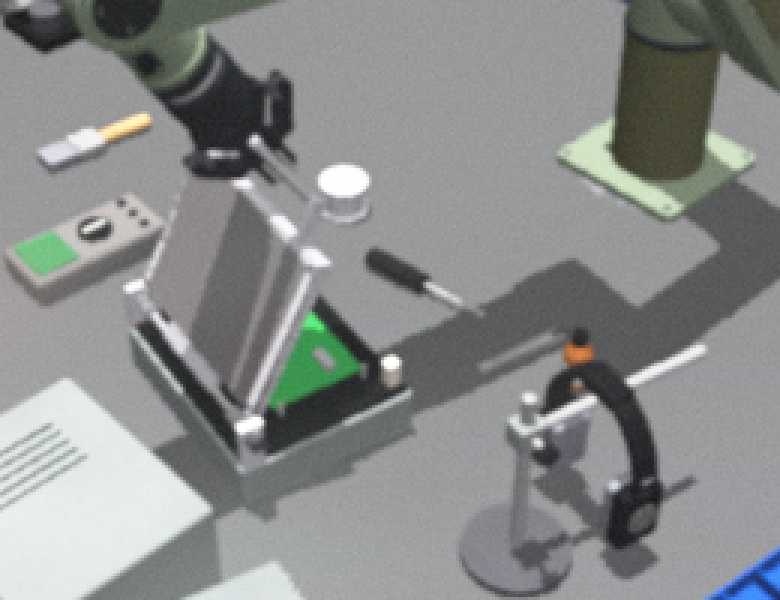

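The lid stands open at about (240,300) at 1.07 rad and the springs now pull on the handle. The headset is still hanging at (600,450). Drawing the lid back to just below 0.95.

Run:
```python
from h import *
for th in(1.0,.95,.905): goth(th,.06)
manip.sleep(.4); goth(.905)
for n in("scene","top"):
    im,s,h=lidangle(n); w=cv2.fitLine(np.c_[s,h].astype(np.float32),cv2.DIST_HUBER,0,.005,.01).ravel(); print(n,len(s),"angle",np.arctan2(abs(w[1]),abs(w[0])))
    if n=="scene": save("i",im[120:320,200:460].repeat(3,0).repeat(3,1)[:600,:780])
print(manip.read_gripper_force(),manip.read_joint_vel())
```

```text
th 1.000 tang 0.06 rad 5.04 |F| 5.06 pos err 0.0004 open 0.0102 t 22.13
th 0.950 tang -0.16 rad 6.36 |F| 6.38 pos err 0.0003 open 0.0096 t 22.48
th 0.905 tang -1.22 rad 6.59 |F| 6.72 pos err 0.0003 open 0.0097 t 22.81
th 0.905 tang -0.00 rad 8.70 |F| 8.70 pos err 0.0003 open 0.0099 t 23.46
scene 568 angle 0.90243834
top 222 angle 0.8804007
62.521042227745056 [-7.71407117e-04 -1.34122627e-03  2.52307851e-04  1.56489802e-03
 -3.53788063e-07 -3.94510554e-04]
```

View pics/i.png

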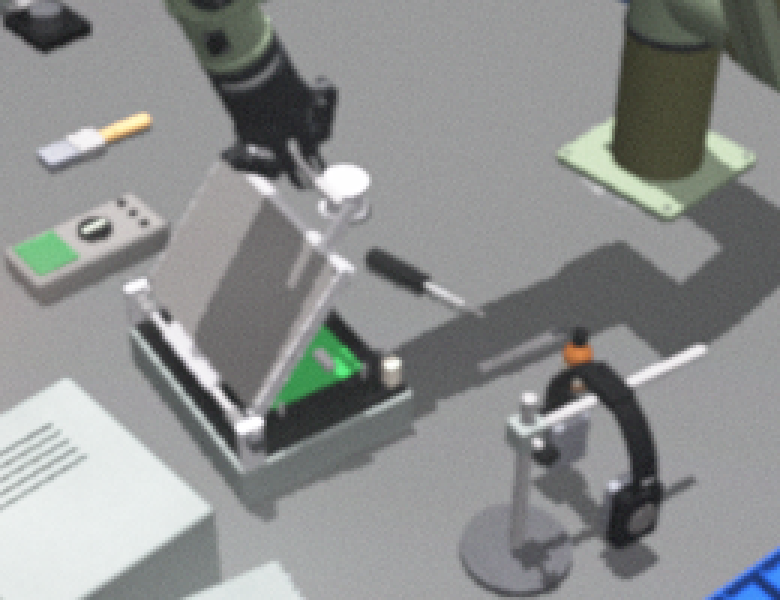

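The lid is held by its handle at about 0.90 rad, the headset hangs on the rod, and the other items visible here haven't moved. Handing in.

```bash
python3 -c "
from bench import manip
print(manip.sign_off())"
```

```text
the job is handed in; nothing more can be done
None
```

Job handed in after about 23 s: the headset hangs over the rod with one cup on each side, and after going up to about 1.07 rad the lid is held by its handle at about 0.90 rad, just below the 0.95 rad balance point.

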